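# Tip the rollers off the sorting board and bin the rings

### The arm

A 7-joint arm with a two-finger parallel gripper is mounted at the origin on a cart in front of the work surface, level with it; the furniture and walls round the work are solid. World frame = base frame: x ahead of the robot, y to its left, z up, the work surface at z = 0. Lengths are in m, angles in rad, forces in N, time in s.
With the tool pointing down it reaches from about 0.425 to 0.875 m from the base axis. Payload 4.7 kg.
Tool frame: the origin (TCP) lies midway between the tips of the shut fingers; the grasp point (between the pads) lies r.grasp_offset behind it (r.grasp_offset is the distance from the TCP to the grasp point, in m); z points along the fingers, y is the line along which they close (so a half turn about z gives the same grasp; the last joint's range is limited). The gripper opens to 87 mm and grips with 3 to 60 N. Pads are 19 mm wide; open, the fingers measure 117 mm over their backs; the gripper's body (75 mm by 190 mm) begins 51 mm behind the grasp point.
Start: joints at [-1.242, 0.321, -0.07, 1.45, 0.023, 1.371, -0.057], TCP at [0.201, 0.618, 0.223] pointing down, gripper open.
Joint ranges: [-2.86, 2.86], [-0.3, 2.09], [-1.38, 1.24], [0.06, 2.45], [-1.56, 4.7], [0.09, 2.05], [-2.69, 2.69]. Speed limits (rad/s): [2.57, 2.57, 3.14, 3.14, 3.14, 3.14, 3.14].

### API

Orientations are given as a rotation vector (axis times angle).
In Python, from plant import r gives the robot as it stands.
- The arm moves only by the shell command python3 shift.py 'ROWS' [FORCE]. ROWS is a JSON object with one list for each field, all of the same length, 1 to 5, a row being the entries at one place: ax, ay, az (a rotation vector in rad), x, y, z (the shift in m), finger_gap (the finger opening in m); each row is the pose to reach, as a shift and turn from the pose commanded when the command began, along the tool's axes at that moment; what a row does not reach only later rows make up. A row lasts 1/10 s, in which the tool goes at most 0.05 m and 0.15 rad, less where a joint would pass 70% of its speed; a pose out of reach is approached as far as the arm can. The fingers move at their own pace and stop on an object; FORCE is the grip in N (left out, the last holds). Time passes only in rows, so rows that do not move let the fingers close. It prints the time, the measured TCP pose, the force, the opening and the grip force at its end. Input that does not fit is refused with a message, and nothing moves.
- r.read_state(): the state, without advancing time (a new reading comes with each control period).
- r.get_image(name): name is "scene" or "top" or "wrist"; returns (picture, depth): 480x640x3 uint8, blue, green, red; 480x640 float32, m along the optical axis (not along the pixel's ray), 0 where there is no reading.
- r.get_calibration(name): a dict with "fx", "fy", "cx", "cy" (pixels), "extrinsics" (4x4, takes a point from camera to world coordinates). Camera axes: x right, y up, looking along -z (the intrinsics and any distortion apply to the point x, -y, -z); pixel columns grow to the right and rows downward; lengths in m; the calibration is good to about 2 mm. A picture is of the moment at which its call begins: read the wrist's pose just before it. get_calibration takes no time and is no camera call; for the wrist camera it gives the pose at the moment of the call.
- r.job_done(): hands the job in; it is judged then, once.
The state is a dict: "clock": time; "qpos": joint angles; "qvel": joint speeds; "effort": joint torques, N m; "ee_pos": TCP position; "eef_rot": TCP orientation; "contact_force": force on the tool from outside, world axes, zero at the start; "moment": the same for the moment, N m; "width": finger opening in m; "gripper_force": force on a finger pad.
Only numpy, scipy, OpenCV 4.12 (cv2) and the standard library are available. Lean on these libraries where they do the work, as an engineer would, in place of code of your own. Each camera call takes 0.05 s, during which the arm holds its last target. There are 200 camera calls.

### The job

Sort the parts on the hinged sorting board: lift the board by its bar just enough that the three rollers push the loose keeper strip ahead of them off the open edge and follow it into the catch tray, while the two flat rings stay on the board; do not touch the rollers or the strip with the fingers. How slippery the board is today is not known, so raise it slowly, watch or feel for the rollers going, and stop there before the rings slide too. Then lower the board onto its rest, put both rings into the grey bin, and leave everything else on the desk where it is.

Things in the scene. Friction and masses are not known exactly. Their poses are not given: they have to be found in the camera images.
- sorter: grey base, fixed to the desk, 250 mm (x) by 285 mm (y, -195 to +90 mm). Origin on the desk under the middle of the board; z up. The board's hinge runs along the sorter's x axis at y = -80, z = 52 mm; the board reaches from y = -88 mm (open low edge, no lip) to +80 mm, its upper face at z = 58 mm when down. The catch tray lies beyond the open edge
- board (a joint): hinge angle of the board, rad: 0 = level, on its rest posts; grows as the bar end (+y) is lifted; stop at 0.7. Damped (0.4 N m s/rad); sinks back when let go; lifting takes 3 to 5 N at the bar. Rollers and strip go somewhere from 0.14 to 0.40 rad, the rings slide at about 1.5 times that angle (0.25 to 0.56 rad): both grow with today's friction, so no one angle suits every day
- board_mid (a point): centre of the upper face of the moving aluminium board, 232 mm (x) by 168 mm (y), 6 mm thick, with rails 4 mm wide standing 10 mm above the face along both x ends and the bar side; axes along the board, z out of its face; 76 mm from the hinge
- board_bar (a point): middle of the round steel lifting bar, 10 mm thick, 140 mm long along x, 35 mm clear of the board's rail, on two thin arms 60 mm either side of the middle; 200 mm from the hinge along the board, 55 mm above the desk when down. Pinch it from above with a finger either side; it turns between the fingers
- tray_in (a point): centre of the inner floor of the catch tray fixed to the sorter, inside 242 mm (x) by 96 mm (y), floor 6 mm above the desk, far and end walls 70 mm high, near wall 40 mm high; axes as the sorter's
- roller_a_center (a point): plain steel roller, a solid cylinder 20 mm across and 22 mm long, 54 g, lying on its side on the board right behind the keeper strip (on its bar side), axis along the hinge. This point is its centre. It rolls freely
- roller_b_center (a point): plain steel roller, a solid cylinder 20 mm across and 22 mm long, 54 g, lying on its side on the board right behind the keeper strip (on its bar side), axis along the hinge. This point is its centre. It rolls freely
- roller_c_center (a point): plain steel roller, a solid cylinder 20 mm across and 22 mm long, 54 g, lying on its side on the board right behind the keeper strip (on its bar side), axis along the hinge. This point is its centre. It rolls freely
- strip: loose flat steel keeper strip, 74 mm (x) by 12 mm (y) by 12 mm high, 83 g, lying flat on the board along the hinge direction in front of the three rollers, on the side of the open edge; held by friction alone. Origin: centre of its underside
- roller_a: the same roller as the point above of its name (its origin turns with it as it rolls)
- roller_b: the same roller as the point above of its name (its origin turns with it as it rolls)
- roller_c: the same roller as the point above of its name (its origin turns with it as it rolls)
- ring_a: plain steel spacer ring, 45 mm outside, 32 mm bore, 8 mm high, about 40 g, lying flat on the board. Origin: centre of its underside; z is its axis. It does not roll; it slides if the board gets too steep
- ring_b: plain steel spacer ring, 45 mm outside, 32 mm bore, 8 mm high, about 40 g, lying flat on the board. Origin: centre of its underside; z is its axis. It does not roll; it slides if the board gets too steep
- ring_bin: open grey plastic bin for the rings, fixed, 130 x 130 mm and 45 mm high outside, walls and floor 4 to 5 mm; origin: centre of its underside
- cone_part: bystander: small turned steel cone, 42 mm wide, 36 mm high; origin: centre of its underside
- bush: bystander: flanged steel bush, 52 mm wide, 30 mm high; origin: centre of its underside
- gear: bystander: dark spur gear, 54 mm wide, 20 mm high; origin: centre of its underside

How it is judged:
By the outcome, as a careful person would: the job done as asked, in the order asked, and still so for the second after the job is handed in, with the robot touching nothing.
It also fails if it takes over 72 s, if anything falls off the work surface, if the arm or the gripper's body presses on something with over 40 N, if the wrist force passes 120 N, or if a joint passes its speed limit or range.

## Working session

There is one attempt and no reset: what is moved stays moved. The work goes in short steps, Python scripts to look and compute and a shell command to move; the robot and the scene stay as the last step left them, time stands still between calls to the robot, and variables do not carry over. Pictures are saved under pics/ and viewed, at most 12 in all, crops included, and the job is handed in when it is done.

```bash
ls; mkdir -p pics; python3 - <<'E'
from plant import r
import cv2,numpy as np
s=r.read_state();print({k:np.round(v,3) for k,v in s.items()},r.grasp_offset)
for n in("top","scene"):
    p,d=r.get_image(n);cv2.imwrite(f"pics/{n}0.png",p);np.save(f"pics/{n}0.npy",d)
    c=r.get_calibration(n);print(c)
E
```

```text
pics
plant.py
shift.py
{'clock': np.float64(0.0), 'qpos': array([-1.242,  0.322, -0.07 ,  1.452,  0.023,  1.371, -0.057]), 'qvel': array([-0.001, -0.   ,  0.   ,  0.001,  0.002, -0.001, -0.001]), 'effort': array([-0.0000e+00, -4.9130e+01, -4.0400e-01, -3.1253e+01, -6.4000e-02,
        4.4000e-02,  0.0000e+00]), 'ee_pos': array([0.201, 0.618, 0.221]), 'eef_rot': array([-4.920e-01, -3.103e+00,  3.000e-03]), 'contact_force': array([0.331, 0.478, 0.283]), 'moment': array([ 0.002, -0.017, -0.001]), 'gripper_force': np.float64(0.0), 'width': np.float64(0.087)} 0.0187
{'fx': 561.2507271096754, 'fy': 561.2507271096754, 'cx': 324.72975517501914, 'cy': 240.04796585617433, 'extrinsics': array([[-0.01738305,  0.98803764, -0.15323004,  0.33787859],
       [-0.99984701, -0.01687906,  0.00458946, -0.02137054],
       [ 0.00194818,  0.15328637,  0.98817989,  1.27998432],
       [ 0.        ,  0.        ,  0.        ,  1.        ]])}
{'fx': 490.19109247509965, 'fy': 490.19109247509965, 'cx': 317.80212365211, 'cy': 245.19753306484984, 'extrinsics': array([[ 0.54739667,  0.37955908, -0.74584971, -0.52487447],
       [-0.83673646,  0.23211298, -0.4959795 , -0.72959887],
       [-0.01513212,  0.89557717,  0.44464879,  0.7061901 ],
       [ 0.        ,  0.        ,  0.        ,  1.        ]])}
```
View pics/top0.png

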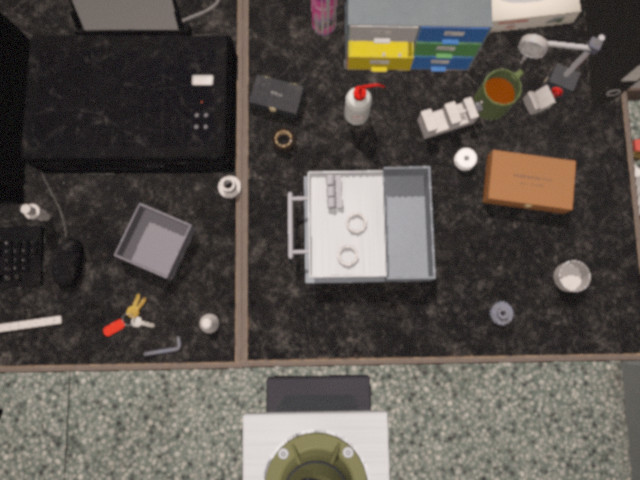

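View pics/scene0.png

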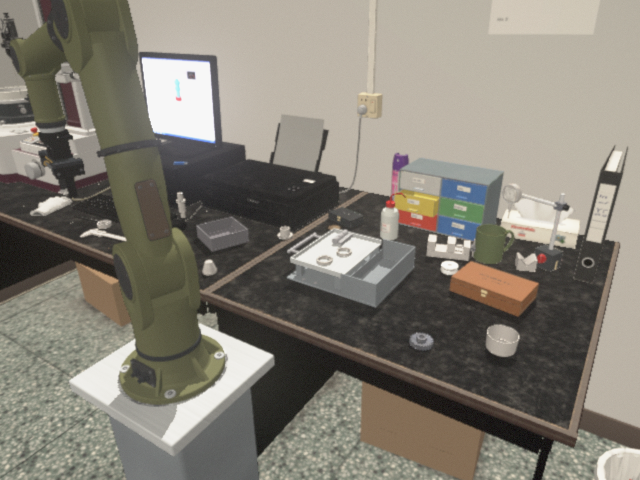

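Top view: sorter with its bar at the left (292,225), rings at (357,225) and (348,257), the rollers and strip near (334,193), and the bin at (155,242). Bystanders: bush (229,187), cone (209,323), gear (501,313).

```bash
cat > h.py <<'E'
import numpy as np,cv2
from plant import r
def ray(n,uv,z):
    c=r.get_calibration(n);E=c["extrinsics"]
    uv=np.atleast_2d(np.array(uv,float));z=np.broadcast_to(z,(len(uv),))
    d=np.c_[(uv[:,0]-c["cx"])/c["fx"],-(uv[:,1]-c["cy"])/c["fy"],-np.ones(len(uv))]@E[:3,:3].T
    o=E[:3,3];return o+d*((z-o[2])/d[:,2])[:,None]
def cloud(n,D):
    c=r.get_calibration(n);E=c["extrinsics"];v,u=np.indices(D.shape)
    P=np.stack([(u-c["cx"])/c["fx"]*D,-(v-c["cy"])/c["fy"]*D,-D],-1)
    return P@E[:3,:3].T+E[:3,3]
E
python3 - <<'E'
from h import *
p=cv2.imread("pics/top0.png");D=np.load("pics/top0.npy");W=cloud("top",D)
c=p[155:295,280:445];cv2.imwrite("pics/c0.png",cv2.resize(c,None,fx=4.5,fy=4.5,interpolation=cv2.INTER_CUBIC)[:600])
for u,v in[(292,225),(345,180),(357,225),(400,180),(410,225),(270,225),(334,193),(330,193),(338,193),(155,242),(125,240)]:print((u,v),W[v,u].round(3))
# bar
m=(W[...,2]>.035)&(np.indices(D.shape)[1]<304)&(np.indices(D.shape)[1]>284)&(np.indices(D.shape)[0]>185)&(np.indices(D.shape)[0]<270)
for v in range(190,266,3):
    u=np.where(m[v])[0];print(v,u.min() if len(u) else None,u.max() if len(u) else None,p[v,286:300].mean(-1).astype(int))
E
```

```text
(292, 225) [0.563 0.045 0.056]
(345, 180) [ 0.663 -0.075  0.059]
(357, 225) [ 0.56  -0.099  0.055]
(400, 180) [ 0.675 -0.206  0.005]
(410, 225) [ 0.566 -0.224  0.012]
(270, 225) [0.574 0.099 0.002]
(334, 193) [ 0.63  -0.049  0.07 ]
(330, 193) [ 0.629 -0.04   0.078]
(338, 193) [ 0.63  -0.058  0.069]
(155, 242) [0.538 0.364 0.   ]
(125, 240) [0.539 0.421 0.033]
190 None None [60 56 53 61 65 61 54 55 53 57 53 46 39 39]
193 288 291 [ 74 104 149 170 172 148 105  69  54  44  46  45  45  49]
196 288 291 [ 71 118 166 185 183 167 147 131 126 124 130 137 141 138]
199 288 303 [ 59 112 164 185 185 177 168 165 165 161 162 162 161 163]
202 288 291 [ 62 113 164 185 183 162 124  82  66  57  60  65  64  62]
205 288 291 [ 58 112 163 186 183 161 122  78  55  52  53  58  60  63]
208 288 291 [ 58 112 164 185 184 161 125  78  54  41  42  41  52  56]
211 288 291 [ 59 115 163 184 183 164 125  79  51  43  39  39  44  48]
214 288 294 [ 64 114 161 184 182 165 122  78  50  43  41  42  42  46]
217 288 291 [ 54 108 163 182 185 165 124  76  53  40  39  33  34  46]
220 288 292 [ 62 115 166 186 184 166 125  79  44  
[... 333 characters left out ...]
169 136  91  56  41  37  39  43  46]
238 288 292 [ 57  92 143 177 184 170 134  88  53  39  31  32  41  37]
241 288 292 [ 56  96 142 177 184 171 134  88  58  46  45  44  40  35]
244 288 292 [ 60  94 143 176 186 171 138  90  59  46  32  34  33  31]
247 288 297 [ 51  93 145 174 187 172 137  92  56  39  30  31  31  36]
250 288 292 [ 53  92 144 176 188 178 164 157 157 157 160 162 160 163]
253 288 303 [ 56  92 143 177 188 176 160 145 139 135 134 133 133 133]
256 288 292 [ 51  79 131 165 179 165 134  89  57  38  35  32  40  41]
259 None None [57 55 61 73 75 73 61 53 52 46 40 37 42 33]
262 None None [55 54 54 43 41 39 47 47 51 50 43 38 36 31]
265 None None [50 50 55 60 55 48 45 52 44 47 37 33 24 30]
```

View pics/c0.png

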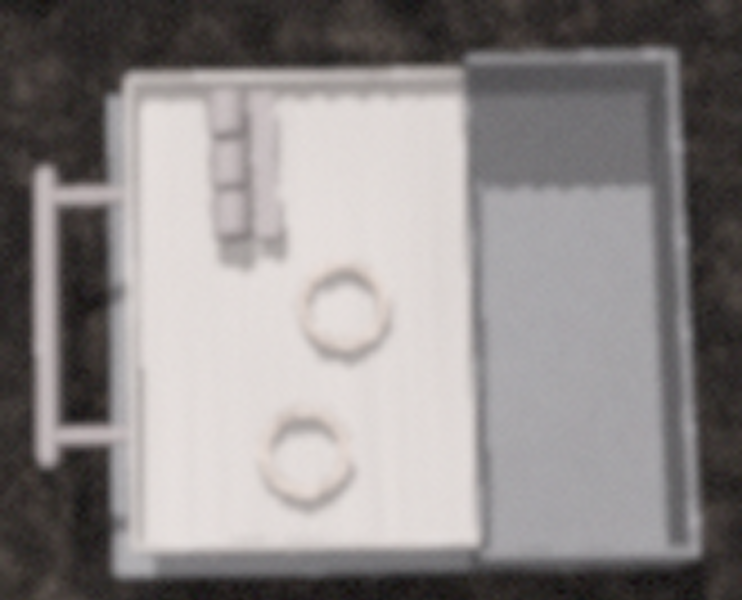

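The crop shows ring centres at about (356.7,224.6) and (348.4,256.8). The rollers are at (331,177–201), the strip at (338,192), and the bar runs from (289.5,192.5) to (290.3,257.5).

```bash
cat >> h.py <<'E'
from scipy.spatial.transform import Rotation as Ro
def go(p,yaw,show=1):
    """shift in tool axes to TCP position p, tool down, closing line (tool y) at world angle yaw"""
    s=r.read_state();R=Ro.from_rotvec(s["eef_rot"]).as_matrix()
    best=None
    for k in(0,np.pi):
        y=np.array([np.cos(yaw+k),np.sin(yaw+k),0]);z=np.array([0,0,-1.]);T=np.c_[np.cross(y,z),y,z]
        v=Ro.from_matrix(R.T@T).as_rotvec()
        if best is None or np.linalg.norm(v)<np.linalg.norm(best):best=v
    d=R.T@(np.array(p)-s["ee_pos"])
    print("rot",best.round(3),"shift",d.round(4),"dist",np.linalg.norm(d).round(3),"t",round(float(s["clock"]),2))
E
python3 - <<'E'
from h import *
p=cv2.imread("pics/top0.png");D=np.load("pics/top0.npy");W=cloud("top",D)
a,b=ray("top",[(289.6,192.3),(290.3,257.4)],.058);mid=(a+b)/2;print("bar",a,b,np.linalg.norm(a-b))
# bar by per-row bright centroid
v=np.r_[203:249];u=np.array([ (np.arange(286,296)*np.clip(p[i,286:296].mean(-1)-60,0,None)).sum()/np.clip(p[i,286:296].mean(-1)-60,0,None).sum() for i in v])
L=ray("top",np.c_[u,v],.057);k=np.polyfit(L[:,0],L[:,1],1);print("bar line",k)
# bar-facing board corners, rail top (z .068): crop px
cr=np.array([(127,76),(466,72),(478,548),(135,548)])/4.5+[280,155]
print(ray("top",cr,[.068,.068,.058,.068]).round(4))
tr=np.array([(678,52),(698,552),(112,574)])/4.5+[280,155];print("tray",ray("top",tr,[.07,.07,.045]).round(4))
print("rings",ray("top",[(356.7,224.6),(348.4,256.8)],.066).round(4))
print("rollers",ray("top",np.array([(227,112),(229,160),(230,208),(264,165)])/4.5+[280,155],[.078,.078,.078,.07]).round(4))
m=(np.abs(W[...,2]-.045)<.006)&(W[...,1]>.25)&(W[...,1]<.5)&(W[...,0]>.4)&(W[...,0]<.65)
q=np.c_[W[m][:,:2]].astype(np.float32);print("bin",cv2.minAreaRect(q),len(q))
w=(np.pi/2-np.arctan(-0))  
x=b-a if b[0]>a[0] else a-b;ang=np.arctan2(x[1],x[0]);print("sorter yaw",ang,-np.arctan(-k[0]))
E
```

```text
bar [0.6365576  0.04949423 0.058     ] [0.49015864 0.04910027 0.058     ] 0.1463994921799841
bar line [0.00089997 0.04927428]
[[ 0.68    0.0071  0.068 ]
 [ 0.6792 -0.1608  0.068 ]
 [ 0.444  -0.1598  0.058 ]
 [ 0.446   0.0063  0.068 ]]
tray [[ 0.6871 -0.2658  0.07  ]
 [ 0.4392 -0.264   0.07  ]
 [ 0.4355  0.0182  0.045 ]]
rings [[ 0.5593 -0.0979  0.066 ]
 [ 0.4883 -0.0779  0.066 ]]
rollers [[ 0.6582 -0.0419  0.078 ]
 [ 0.6341 -0.0424  0.078 ]
 [ 0.6101 -0.0424  0.078 ]
 [ 0.6332 -0.0597  0.07  ]]
bin ((0.5356925129890442, 0.35661283135414124), (0.13255180418491364, 0.1301133632659912), 65.97969055175781) 507
sorter yaw 0.002690955689148346 0.000899967519398696
```

```bash
python3 -c "
from h import *
go([.54,.0493,.16],np.pi/2)"
```

```text
rot [-0.002 -0.    -0.315] shift [-0.4981 -0.4354  0.0624] dist 0.664 t 0.1
```

```bash
python3 shift.py '{"ax": [0,0,0,0,0],"ay": [0,0,0,0,0],"az": [-0.315,-0.315,-0.315,-0.315,-0.315],"x": [-0.498,-0.498,-0.498,-0.498,-0.498],"y": [-0.435,-0.435,-0.435,-0.435,-0.435],"z": [0.062,0.062,0.062,0.062,0.062],"finger_gap": [0.034,0.034,0.034,0.034,0.034]}' 20; python3 -c "
from h import *
go([.54,.0493,.16],np.pi/2)"
```

```text
clock: 0.6
ee_pos: [0.3295, 0.4022, 0.1987]
eef_rot: [0.0, -3.141, 0.0]
contact_force: [-0.1, 0.2, 0.2]
width: 0.0553
gripper_force: 0.0
rot [-0. -0.  0.] shift [-0.2104 -0.3529  0.0387] dist 0.413 t 0.6
```

```bash
python3 shift.py '{"ax": [0,0,0,0,0],"ay": [0,0,0,0,0],"az": [0,0,0,0,0],"x": [-0.21,-0.21,-0.21,-0.21,-0.21],"y": [-0.353,-0.353,-0.353,-0.353,-0.353],"z": [0.039,0.039,0.039,0.039,0.039],"finger_gap": [0.034,0.034,0.034,0.034,0.034]}';python3 -c "
from h import *
go([.54,.0493,.16],np.pi/2)"
```

```text
clock: 1.1
ee_pos: [0.4566, 0.1885, 0.1753]
eef_rot: [-0.0, 3.142, 0.0]
contact_force: [-0.0, 0.6, -0.3]
width: 0.0341
gripper_force: 0.0
rot [0. 0. 0.] shift [-0.0834 -0.1392  0.0153] dist 0.163 t 1.1
```

```bash
python3 shift.py '{"ax": [0,0,0,0,0],"ay": [0,0,0,0,0],"az": [0,0,0,0,0],"x": [-0.083,-0.083,-0.083,-0.083,-0.083],"y": [-0.139,-0.139,-0.139,-0.139,-0.139],"z": [0.015,0.015,0.015,0.015,0.015],"finger_gap": [0.034,0.034,0.034,0.034,0.034]}';python3 - <<'E'
from h import *
go([.54,.0493,.0363],np.pi/2)
for n in("wrist","scene"):
    p,d=r.get_image(n);cv2.imwrite(f"pics/{n}1.png",p)
    if n=="wrist":W=cloud(n,d);print(W[::80,::80].round(3)[...,1:].tolist())
a=cv2.imread("pics/wrist1.png");b=cv2.imread("pics/scene1.png")
cv2.imwrite("pics/m1.png",np.vstack([cv2.resize(a,(400,300)),b[180:330,220:420].repeat(2,0).repeat(2,1)]))
E
```

```text
clock: 1.6
ee_pos: [0.5394, 0.0486, 0.16]
eef_rot: [-0.008, -3.141, 0.002]
contact_force: [0.1, 0.2, 0.1]
width: 0.0339
gripper_force: 0.0
rot [-0.001 -0.001 -0.005] shift [-0.0007  0.0008  0.1237] dist 0.124 t 1.6
[[[-0.171, 0.001], [-0.116, -0.001], [-0.06, -0.001], [-0.004, 0.001], [0.052, -0.0], [0.108, 0.001], [0.164, -0.0], [0.22, 0.0]], [[-0.182, -0.0], [-0.124, -0.001], [-0.065, -0.0], [-0.007, 0.0], [0.052, 0.0], [0.11, 0.001], [0.168, 0.001], [0.227, 0.0]], [[-0.149, 0.058], [-0.093, 0.067], [-0.049, 0.058], [0.001, 0.057], [0.052, -0.001], [0.113, 0.001], [0.174, 0.001], [0.235, 0.0]], [[-0.2, 0.005], [0.051, 0.322], [-0.053, 0.058], [-0.001, 0.059], [0.051, 0.061], [0.116, -0.0], [0.18, -0.001], [0.243, 0.001]], [[-0.011, 0.247], [0.009, 0.255], [0.023, 0.254], [0.035, 0.246], [0.051, 0.247], [0.067, 0.248], [0.079, 0.255], [0.094, 0.254]], [[0.001, 0.265], [0.014, 0.266], [0.026, 0.265], [0.039, 0.264], [0.051, 0.265], [0.064, 0.265], [0.076, 0.265], [0.089, 0.266]]]
```

View pics/m1.png

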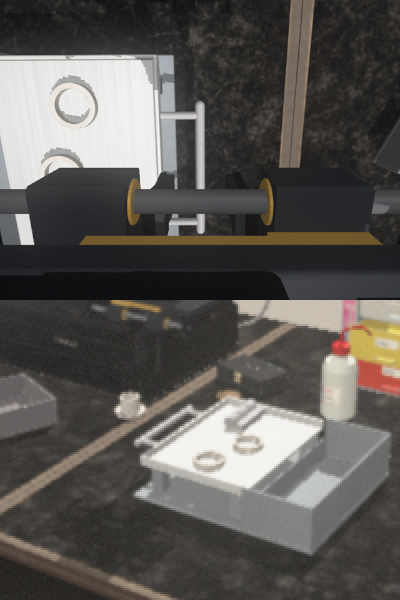

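Wrist view: the bar is centred between the pads (column 200 of 400). Scene crop: rollers and rings are clearly visible and not blocked by the arm.

```bash
python3 shift.py '{"ax": [0,0,0,0,0],"ay": [0,0,0,0,0],"az": [0,0,0,0,0],"x": [0,0,0,0,0],"y": [0.001,0.001,0.001,0.001,0.001],"z": [0.05,0.09,0.115,0.124,0.124],"finger_gap": [0.03,0.03,0.03,0.03,0.03]}' && python3 shift.py '{"ax": [0,0,0,0],"ay": [0,0,0,0],"az": [0,0,0,0],"x": [0,0,0,0],"y": [0,0,0,0],"z": [0,0,0,0],"finger_gap": [0,0,0,0]}' 15; python3 - <<'E'
from h import *
p,d=r.get_image("scene");cv2.imwrite("pics/s2.png",p);cv2.imwrite("pics/s2c.png",cv2.resize(p[200:310,270:430],None,fx=4,fy=4))
E
```

```text
clock: 2.2
ee_pos: [0.5379, 0.0544, 0.0358]
eef_rot: [0.005, -3.139, -0.0]
contact_force: [0.0, -0.2, 1.1]
width: 0.0303
gripper_force: 0.0
clock: 2.6
ee_pos: [0.5406, 0.0482, 0.0383]
eef_rot: [0.003, 3.139, -0.007]
contact_force: [-0.3, -9.1, 2.9]
width: 0.0094
gripper_force: 15.0
```

View pics/s2c.png

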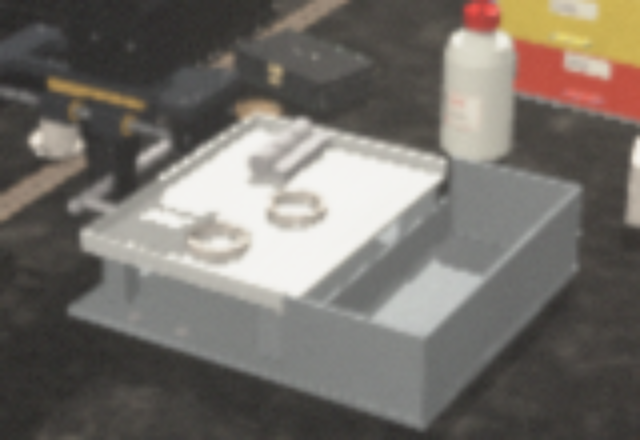

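```bash
python3 shift.py '{"ax": [0,0],"ay": [0,0],"az": [0,0],"x": [0,0],"y": [-0.002,-0.002],"z": [-0.008,-0.008],"finger_gap": [0,0]}'; cat >> h.py <<'E'
def board(tag,n="scene",p=None):
    """view of the board in board axes (1 mm/px, +y up, +x right) by casting board points into the image; prints where things are"""
    s=r.read_state();g=s["ee_pos"][2]+r.grasp_offset-.002
    th=np.arcsin(np.clip((g-.055)/.2,-.02,.7))
    if p is None:p,_=r.get_image(n)
    cv2.imwrite(f"pics/{tag}.png",p)
    xs,ys=np.meshgrid(np.arange(-116,117)/1e3,(np.arange(84,-95,-1)+80)/1e3)
    h=.010;y=-.152+ys*np.cos(th)-h*np.sin(th);z=.052+ys*np.sin(th)+h*np.cos(th)
    c=r.get_calibration(n);E=c["extrinsics"];P=(np.stack([.5625+xs,y,z],-1)-E[:3,3])@E[:3,:3]
    u=c["cx"]+c["fx"]*P[...,0]/-P[...,2];v=c["cy"]-c["fy"]*P[...,1]/-P[...,2]
    q=cv2.remap(p,u.astype(np.float32),v.astype(np.float32),cv2.INTER_LINEAR);cv2.imwrite(f"pics/{tag}_b.png",q)
    def prof(x0,x1):
        f=q[:,116+x0:116+x1].mean((1,2));return [int(k) for k in f[8:176:6]]
    print(tag,"th",th.round(3),"t",round(float(s["clock"]),2),"F",s["contact_force"].round(1));print(" roll",prof(45,95));print(" rA  ",prof(-15,10));print(" rB  ",prof(-85,-62))
E
python3 - <<'E'
from h import *
board("b1")
p=cv2.imread("pics/b1_b.png");cv2.imwrite("pics/b1x.png",p.repeat(2,0).repeat(2,1))
E
```

```text
clock: 2.85
ee_pos: [0.5405, 0.0479, 0.0458]
eef_rot: [0.003, 3.138, -0.003]
contact_force: [3.6, -5.3, -4.8]
width: 0.0092
gripper_force: 15.0
b1 th 0.037 t 2.85 F [ 3.6 -5.3 -4.8]
 roll [163, 216, 241, 242, 238, 219, 194, 171, 165, 212, 211, 146, 167, 234, 241, 242, 242, 242, 242, 242, 242, 242, 242, 242, 241, 241, 240, 240]
 rA   [161, 217, 241, 242, 242, 242, 242, 242, 242, 239, 242, 242, 241, 225, 177, 194, 223, 228, 219, 200, 177, 220, 242, 242, 242, 241, 241, 240]
 rB   [150, 166, 181, 208, 211, 212, 210, 212, 195, 167, 146, 164, 185, 219, 223, 219, 210, 191, 239, 242, 242, 243, 242, 243, 243, 243, 242, 241]
```

View pics/b1x.png

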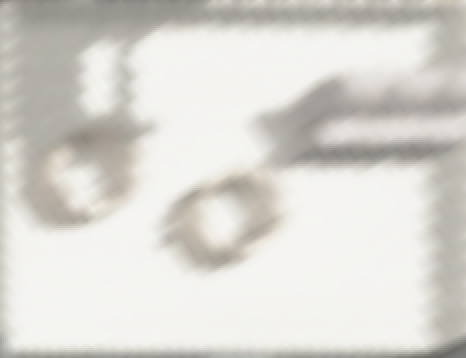

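Scene rectified to board axes (2x): rings at (75,175) and (225,215), rollers with strip at the right, rows 80–160.

```bash
python3 shift.py '{"ax": [0,0,0,0,0],"ay": [0,0,0,0,0],"az": [0,0,0,0,0],"x": [0,0,0,0,0],"y": [0,-0.001,-0.001,-0.0015,-0.0015],"z": [-0.004,-0.008,-0.012,-0.016,-0.016],"finger_gap": [0,0,0,0,0]}'|head -2; python3 -c "
from h import *
board('b2')"
```

```text
clock: 3.4
ee_pos: [0.5404, 0.0466, 0.0612]
b2 th 0.115 t 3.4 F [ 3.8 -5.8 -5.5]
 roll [161, 220, 243, 242, 242, 233, 206, 182, 162, 205, 219, 154, 161, 233, 242, 242, 243, 242, 243, 242, 242, 242, 242, 242, 242, 241, 241, 239]
 rA   [158, 215, 242, 243, 243, 243, 243, 242, 243, 242, 242, 241, 242, 229, 189, 192, 215, 227, 219, 210, 184, 216, 243, 243, 242, 241, 242, 240]
 rB   [147, 167, 183, 213, 221, 218, 220, 222, 204, 172, 146, 163, 188, 216, 225, 216, 208, 190, 237, 243, 243, 244, 243, 243, 244, 243, 243, 241]
```

```bash
python3 shift.py '{"ax": [0,0,0,0],"ay": [0,0,0,0],"az": [0,0,0,0],"x": [0,0,0,0],"y": [0,-0.001,-0.001,-0.001],"z": [-0.002,-0.004,-0.004,-0.004],"finger_gap": [0,0,0,0]}'|head -1; python3 -c "
from h import *
board('b3')"; python3 shift.py '{"ax": [0,0,0,0],"ay": [0,0,0,0],"az": [0,0,0,0],"x": [0,0,0,0],"y": [0,-0.001,-0.001,-0.001],"z": [-0.002,-0.004,-0.004,-0.004],"finger_gap": [0,0,0,0]}'|head -1; python3 -c "
from h import *
board('b4')"
```

```text
clock: 3.85
b3 th 0.133 t 3.85 F [ 3.9 -4.2 -5.5]
 roll [158, 214, 242, 243, 242, 232, 205, 182, 161, 205, 220, 159, 159, 230, 242, 243, 242, 242, 242, 242, 242, 243, 242, 242, 242, 241, 241, 239]
 rA   [156, 214, 242, 243, 243, 243, 243, 243, 243, 243, 241, 243, 242, 224, 179, 191, 225, 226, 223, 214, 187, 207, 242, 243, 243, 242, 242, 240]
 rB   [147, 167, 179, 212, 222, 226, 222, 226, 201, 170, 154, 158, 178, 215, 221, 217, 211, 190, 237, 243, 243, 244, 243, 244, 244, 244, 244, 242]
clock: 4.3
b4 th 0.154 t 4.3 F [ 3.9 -4.2 -5.4]
 roll [161, 222, 242, 243, 242, 235, 206, 183, 161, 204, 220, 159, 160, 232, 243, 242, 242, 243, 242, 242, 243, 243, 242, 242, 242, 241, 242, 238]
 rA   [159, 222, 243, 243, 243, 243, 243, 243, 243, 242, 242, 243, 243, 231, 190, 197, 223, 228, 223, 208, 184, 216, 242, 243, 243, 241, 242, 239]
 rB   [148, 167, 180, 221, 221, 226, 223, 226, 206, 174, 149, 153, 189, 224, 227, 218, 214, 187, 236, 243, 244, 244, 243, 244, 244, 243, 244, 241]
```

```bash
python3 shift.py '{"ax": [0,0,0,0],"ay": [0,0,0,0],"az": [0,0,0,0],"x": [0,0,0,0],"y": [0,-0.001,-0.001,-0.001],"z": [-0.002,-0.004,-0.004,-0.004],"finger_gap": [0,0,0,0]}'|head -1; python3 -c "
from h import *
board('b5')"; python3 shift.py '{"ax": [0,0,0,0],"ay": [0,0,0,0],"az": [0,0,0,0],"x": [0,0,0,0],"y": [0,-0.001,-0.001,-0.001],"z": [-0.002,-0.004,-0.004,-0.004],"finger_gap": [0,0,0,0]}'|head -1; python3 -c "
from h import *
board('b6')"
```

```text
clock: 4.75
b5 th 0.174 t 4.75 F [ 4.6 -3.8 -6.3]
 roll [163, 222, 243, 242, 242, 236, 209, 185, 160, 199, 222, 163, 155, 229, 242, 243, 243, 242, 242, 242, 243, 242, 242, 241, 241, 241, 242, 238]
 rA   [159, 222, 243, 243, 243, 243, 243, 243, 243, 242, 243, 243, 242, 231, 185, 189, 215, 226, 224, 213, 185, 221, 243, 243, 243, 241, 242, 240]
 rB   [148, 167, 177, 211, 224, 223, 228, 223, 206, 188, 153, 157, 181, 220, 229, 218, 218, 194, 238, 243, 244, 244, 244, 244, 244, 244, 243, 241]
clock: 5.2
b6 th 0.194 t 5.2 F [ 4.4 -2.8 -6.4]
 roll [156, 211, 243, 242, 242, 235, 210, 187, 160, 197, 223, 167, 156, 231, 243, 243, 243, 242, 241, 242, 243, 242, 241, 242, 242, 241, 241, 237]
 rA   [155, 209, 243, 243, 243, 243, 243, 243, 243, 243, 242, 242, 243, 231, 182, 192, 225, 228, 224, 212, 186, 223, 243, 243, 243, 241, 242, 239]
 rB   [147, 167, 176, 216, 223, 220, 225, 223, 222, 181, 149, 157, 181, 212, 226, 220, 214, 185, 232, 243, 244, 244, 243, 244, 244, 243, 243, 241]
```

```bash
python3 shift.py '{"ax": [0,0,0,0],"ay": [0,0,0,0],"az": [0,0,0,0],"x": [0,0,0,0],"y": [0,-0.001,-0.001,-0.001],"z": [-0.002,-0.004,-0.004,-0.004],"finger_gap": [0,0,0,0]}'|head -1; python3 -c "
from h import *
board('b7')"; python3 shift.py '{"ax": [0,0,0,0],"ay": [0,0,0,0],"az": [0,0,0,0],"x": [0,0,0,0],"y": [0,-0.001,-0.001,-0.001],"z": [-0.002,-0.004,-0.004,-0.004],"finger_gap": [0,0,0,0]}'|head -1; python3 -c "
from h import *
board('b8')"
```

```text
clock: 5.65
b7 th 0.214 t 5.65 F [ 5.  -2.9 -5.2]
 roll [156, 211, 242, 243, 242, 238, 214, 187, 159, 195, 222, 168, 156, 226, 242, 243, 243, 243, 242, 242, 242, 242, 242, 241, 241, 241, 241, 237]
 rA   [154, 207, 243, 243, 243, 243, 243, 243, 243, 243, 239, 243, 243, 232, 187, 182, 224, 228, 227, 211, 190, 218, 242, 243, 242, 241, 242, 239]
 rB   [146, 168, 177, 215, 228, 224, 225, 220, 220, 185, 152, 156, 175, 220, 225, 219, 216, 191, 238, 243, 244, 244, 243, 244, 244, 243, 243, 241]
clock: 6.1
b8 th 0.235 t 6.1 F [ 4.9 -3.2 -5.3]
 roll [158, 220, 242, 242, 242, 239, 213, 188, 160, 192, 222, 170, 158, 230, 242, 242, 242, 242, 242, 242, 241, 242, 242, 241, 241, 240, 241, 236]
 rA   [155, 200, 242, 244, 243, 243, 243, 243, 243, 242, 241, 241, 243, 230, 181, 190, 218, 225, 222, 224, 193, 223, 243, 242, 242, 241, 241, 238]
 rB   [147, 168, 176, 215, 226, 226, 225, 225, 225, 208, 151, 152, 179, 212, 226, 224, 224, 189, 233, 243, 243, 244, 243, 243, 243, 243, 243, 240]
```

```bash
python3 shift.py '{"ax": [0,0,0,0],"ay": [0,0,0,0],"az": [0,0,0,0],"x": [0,0,0,0],"y": [0,-0.001,-0.001,-0.001],"z": [-0.002,-0.004,-0.004,-0.004],"finger_gap": [0,0,0,0]}'|head -1; python3 -c "
from h import *
board('b9')"; python3 shift.py '{"ax": [0,0,0,0],"ay": [0,0,0,0],"az": [0,0,0,0],"x": [0,0,0,0],"y": [0,-0.001,-0.001,-0.001],"z": [-0.002,-0.004,-0.004,-0.004],"finger_gap": [0,0,0,0]}'|head -1; python3 -c "
from h import *
board('b10')"
```

```text
clock: 6.55
b9 th 0.256 t 6.55 F [ 4.5 -3.2 -5.4]
 roll [159, 221, 242, 241, 241, 237, 217, 189, 160, 188, 222, 174, 155, 223, 241, 242, 242, 241, 241, 241, 241, 241, 241, 240, 240, 239, 240, 235]
 rA   [162, 220, 243, 243, 243, 243, 243, 243, 243, 242, 240, 242, 243, 232, 188, 186, 211, 227, 222, 214, 192, 222, 242, 242, 241, 240, 241, 237]
 rB   [146, 168, 175, 210, 225, 219, 222, 219, 218, 214, 162, 156, 174, 211, 225, 218, 214, 185, 233, 243, 243, 243, 243, 243, 243, 243, 243, 240]
clock: 7.0
b10 th 0.276 t 7.0 F [ 4.7 -2.8 -6.7]
 roll [157, 212, 241, 241, 241, 239, 219, 191, 160, 184, 221, 176, 158, 226, 241, 241, 241, 241, 241, 241, 241, 241, 241, 239, 240, 239, 239, 234]
 rA   [157, 213, 243, 243, 243, 243, 243, 243, 243, 242, 241, 240, 242, 231, 189, 187, 223, 227, 221, 216, 191, 219, 241, 241, 241, 239, 240, 235]
 rB   [146, 168, 174, 201, 218, 224, 226, 222, 225, 218, 161, 155, 171, 212, 226, 216, 216, 193, 237, 242, 243, 243, 242, 242, 243, 242, 242, 238]
```

```bash
python3 shift.py '{"ax": [0,0,0,0],"ay": [0,0,0,0],"az": [0,0,0,0],"x": [0,0,0,0],"y": [0,-0.001,-0.001,-0.001],"z": [-0.002,-0.004,-0.004,-0.004],"finger_gap": [0,0,0,0]}'|head -1; python3 -c "
from h import *
board('b11')"; python3 shift.py '{"ax": [0,0,0,0],"ay": [0,0,0,0],"az": [0,0,0,0],"x": [0,0,0,0],"y": [0,-0.001,-0.001,-0.001],"z": [-0.002,-0.004,-0.004,-0.004],"finger_gap": [0,0,0,0]}'|head -1; python3 -c "
from h import *
board('b12')"
```

```text
clock: 7.45
b11 th 0.297 t 7.45 F [ 5.1 -4.5 -6.4]
 roll [156, 213, 241, 241, 241, 238, 218, 192, 160, 183, 220, 179, 154, 220, 241, 240, 240, 240, 240, 239, 241, 240, 240, 239, 239, 238, 238, 232]
 rA   [155, 210, 242, 243, 242, 242, 242, 242, 243, 240, 238, 242, 242, 233, 185, 190, 217, 228, 219, 204, 185, 204, 239, 241, 240, 238, 239, 234]
 rB   [145, 167, 172, 198, 224, 221, 225, 225, 217, 206, 159, 154, 177, 215, 217, 219, 219, 183, 229, 242, 242, 242, 242, 242, 242, 241, 241, 237]
clock: 7.9
b12 th 0.317 t 7.9 F [ 5.2 -4.6 -6.7]
 roll [155, 204, 240, 240, 239, 238, 221, 193, 161, 176, 218, 181, 157, 212, 239, 240, 241, 240, 239, 240, 240, 239, 239, 238, 239, 237, 238, 231]
 rA   [156, 209, 242, 242, 242, 242, 242, 242, 242, 242, 240, 239, 242, 230, 184, 183, 208, 223, 224, 210, 189, 209, 239, 240, 239, 237, 238, 232]
 rB   [145, 166, 173, 197, 224, 225, 217, 222, 228, 219, 156, 156, 174, 213, 221, 216, 217, 185, 229, 241, 242, 242, 241, 241, 241, 241, 241, 234]
```

```bash
python3 shift.py '{"ax": [0,0,0,0,0],"ay": [0,0,0,0,0],"az": [0,0,0,0,0],"x": [0,0,0,0,0],"y": [0,-0.001,-0.001,-0.001,-0.001],"z": [0,-0.002,-0.003,-0.003,-0.003],"finger_gap": [0,0,0,0,0]}'|head -1; python3 -c "
from h import *
board('b13')"; python3 shift.py '{"ax": [0,0,0,0,0],"ay": [0,0,0,0,0],"az": [0,0,0,0,0],"x": [0,0,0,0,0],"y": [0,-0.001,-0.001,-0.001,-0.001],"z": [-0.002,-0.003,-0.003,-0.003,-0.003],"finger_gap": [0,0,0,0,0]}'|head -1; python3 -c "
from h import *
board('b14')"
```

```text
clock: 8.45
b13 th 0.333 t 8.45 F [ 5.5 -4.2 -5.6]
 roll [156, 201, 239, 240, 240, 238, 220, 194, 161, 174, 217, 181, 152, 212, 239, 239, 239, 239, 239, 239, 239, 239, 238, 238, 237, 236, 237, 229]
 rA   [152, 193, 240, 242, 242, 242, 241, 241, 242, 241, 239, 238, 241, 232, 185, 186, 207, 225, 222, 209, 186, 214, 240, 239, 238, 236, 237, 230]
 rB   [146, 168, 172, 193, 220, 227, 226, 218, 218, 219, 160, 152, 186, 212, 222, 218, 214, 188, 229, 240, 241, 241, 240, 240, 241, 240, 240, 234]
clock: 9.0
b14 th 0.349 t 9.0 F [ 5.  -4.9 -6. ]
 roll [154, 188, 237, 239, 239, 239, 236, 217, 187, 156, 182, 216, 170, 160, 222, 239, 238, 238, 238, 238, 238, 238, 237, 237, 237, 235, 236, 228]
 rA   [155, 190, 239, 241, 241, 241, 241, 241, 241, 241, 240, 238, 239, 228, 188, 182, 221, 223, 222, 214, 190, 207, 238, 239, 238, 236, 236, 229]
 rB   [145, 166, 171, 187, 218, 222, 224, 222, 218, 217, 161, 150, 172, 208, 221, 215, 213, 188, 225, 240, 240, 241, 240, 240, 240, 239, 239, 232]
```

They are moving (shifted by about 6 mm). Hold here and watch.

```bash
python3 shift.py '{"ax": [0,0,0,0,0],"ay": [0,0,0,0,0],"az": [0,0,0,0,0],"x": [0,0,0,0,0],"y": [0,0,0,0,0],"z": [0,0,0,0,0],"finger_gap": [0,0,0,0,0]}'|head -1; python3 -c "
from h import *
board('b15')"; python3 shift.py '{"ax": [0,0,0,0,0],"ay": [0,0,0,0,0],"az": [0,0,0,0,0],"x": [0,0,0,0,0],"y": [0,0,0,0,0],"z": [0,0,0,0,0],"finger_gap": [0,0,0,0,0]}'|head -1; python3 -c "
from h import *
board('b16')"
```

```text
clock: 9.55
b15 th 0.349 t 9.55 F [ 4.8 -4.6 -6.6]
 roll [155, 188, 237, 239, 239, 239, 238, 239, 239, 238, 239, 231, 207, 173, 152, 207, 209, 146, 189, 236, 238, 238, 237, 237, 237, 235, 236, 228]
 rA   [154, 191, 240, 242, 241, 241, 241, 241, 241, 241, 241, 241, 241, 229, 188, 183, 221, 223, 221, 214, 191, 207, 238, 238, 238, 236, 236, 230]
 rB   [144, 167, 171, 186, 218, 222, 224, 223, 218, 217, 161, 150, 172, 208, 221, 215, 213, 188, 224, 240, 241, 240, 240, 240, 240, 239, 239, 231]
clock: 10.1
b16 th 0.349 t 10.1 F [ 5.1 -4.9 -6.9]
 roll [155, 187, 237, 239, 239, 239, 238, 239, 239, 238, 239, 239, 238, 237, 239, 239, 238, 238, 238, 235, 212, 185, 153, 191, 214, 158, 173, 219]
 rA   [158, 191, 239, 242, 241, 241, 241, 241, 241, 241, 241, 241, 241, 228, 185, 183, 218, 219, 219, 215, 191, 207, 237, 238, 237, 236, 236, 229]
 rB   [144, 167, 172, 186, 218, 222, 224, 223, 218, 218, 161, 150, 171, 208, 221, 214, 213, 188, 224, 239, 240, 240, 240, 240, 240, 239, 239, 232]
```

```bash
python3 shift.py '{"ax": [0,0,0,0,0],"ay": [0,0,0,0,0],"az": [0,0,0,0,0],"x": [0,0,0,0,0],"y": [0,0,0,0,0],"z": [0,0,0,0,0],"finger_gap": [0,0,0,0,0]}'|head -1;python3 shift.py '{"ax": [0,0,0,0,0],"ay": [0,0,0,0,0],"az": [0,0,0,0,0],"x": [0,0,0,0,0],"y": [0,0,0,0,0],"z": [0,0,0,0,0],"finger_gap": [0,0,0,0,0]}'|head -1; python3 -c "
from h import *
board('b17')
cv2.imwrite('pics/b17x.png',cv2.resize(cv2.imread('pics/b17.png')[190:310,270:430],None,fx=4,fy=4))
go([.54,.0482,.0383],np.pi/2)"
```

```text
clock: 10.65
clock: 11.15
b17 th 0.35 t 11.15 F [ 5.  -4.6 -5.6]
 roll [155, 187, 237, 239, 239, 239, 238, 239, 239, 238, 239, 238, 238, 237, 239, 239, 238, 238, 238, 238, 238, 238, 237, 237, 237, 235, 236, 228]
 rA   [158, 190, 239, 241, 241, 241, 241, 241, 242, 241, 242, 241, 241, 228, 184, 182, 218, 218, 220, 216, 191, 207, 238, 238, 238, 236, 236, 230]
 rB   [144, 167, 172, 186, 221, 218, 223, 222, 218, 218, 161, 150, 171, 207, 221, 215, 212, 187, 224, 239, 240, 240, 240, 239, 240, 239, 239, 231]
rot [-0.002  0.003 -0.001] shift [0.0006 0.0127 0.0685] dist 0.07 t 11.2
```

View pics/b17x.png

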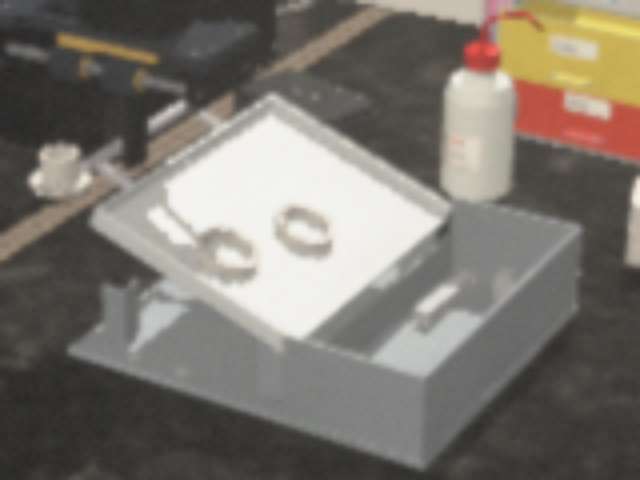

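The strip lies in the tray at (437,300), with the rollers beyond it by the far wall. Both rings are still on the board. Lowering now.

```bash
python3 shift.py '{"ax": [0,0,0,0,0],"ay": [0,0,0,0,0],"az": [0,0,0,0,0],"x": [0,0,0,0,0],"y": [0.002,0.004,0.006,0.007,0.0085],"z": [0.006,0.012,0.018,0.024,0.03],"finger_gap": [0,0,0,0,0]}'|head -1; python3 shift.py '{"ax": [0,0,0,0,0],"ay": [0,0,0,0,0],"az": [0,0,0,0,0],"x": [0,0,0,0,0],"y": [0.002,0.003,0.004,0.0042,0.0042],"z": [0.008,0.016,0.024,0.030,0.034],"finger_gap": [0,0,0,0,0]}'; python3 -c "
from h import *
go([.54,.0482,.0383],np.pi/2)"
```

```text
clock: 11.7
clock: 12.2
ee_pos: [0.5403, 0.0481, 0.0427]
eef_rot: [0.001, 3.139, -0.003]
contact_force: [3.9, -5.5, -2.8]
width: 0.0091
gripper_force: 15.0
rot [-0.002  0.002 -0.   ] shift [0.0003 0.0001 0.0044] dist 0.004 t 12.2
```

```bash
python3 shift.py '{"ax": [0,0,0,0],"ay": [0,0,0,0],"az": [0,0,0,0],"x": [0,0,0,0],"y": [0,0,0,0],"z": [0.002,0.004,0.005,0.005],"finger_gap": [0,0,0,0]}'|tail -4;python3 shift.py '{"ax": [0,0,0,0,0],"ay": [0,0,0,0,0],"az": [0,0,0,0,0],"x": [0,0,0,0,0],"y": [0,0,0,0,0],"z": [0.0,0.0,0,-0.03,-0.08],"finger_gap": [0.03,0.03,0.03,0.03,0.03]}'|tail -4;python3 shift.py '{"ax": [0,0,0,0],"ay": [0,0,0,0],"az": [0,0,0,0],"x": [0,0,0,0],"y": [0,0.05,0.1,0.14],"z": [-0.05,-0.08,-0.08,-0.08],"finger_gap": [0.065,0.065,0.065,0.065]}'; python3 - <<'E'
from h import *
p,_=r.get_image("top");cv2.imwrite("pics/t3.png",p)
cv2.imwrite("pics/t3x.png",cv2.resize(p[155:288,270:445],None,fx=4.5,fy=4.5,interpolation=cv2.INTER_CUBIC))
E
```

```text
eef_rot: [0.001, 3.14, -0.001]
contact_force: [-4.6, -5.7, 16.2]
width: 0.0097
gripper_force: 15.0
eef_rot: [0.002, -3.133, 0.003]
contact_force: [1.4, 0.2, 0.2]
width: 0.0295
gripper_force: 0.0
clock: 13.5
ee_pos: [0.5394, 0.1924, 0.1995]
eef_rot: [-0.0, 3.139, 0.004]
contact_force: [1.0, 0.4, -0.0]
width: 0.0545
gripper_force: 0.0
```

View pics/t3x.png

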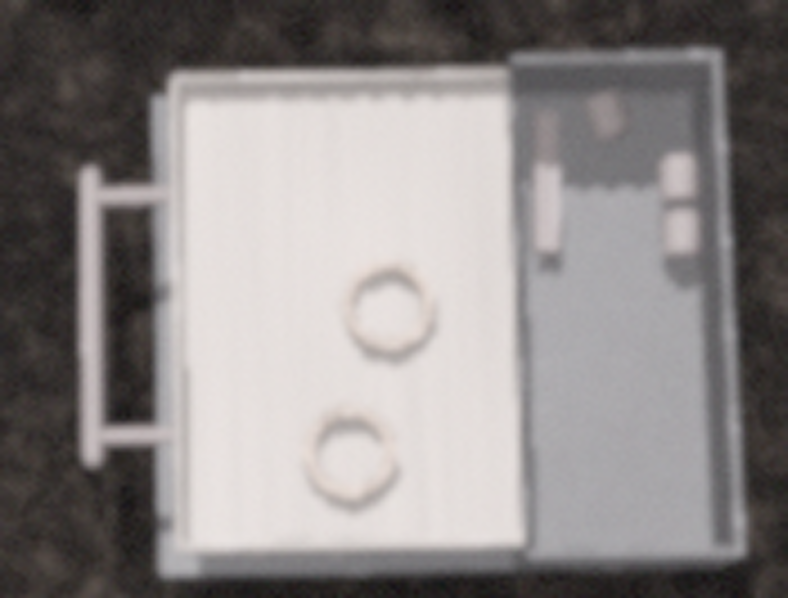

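Top view: board down, rings unmoved at (390,313) and (352,460) in the crop. The strip and all three rollers are in the tray.

```bash
python3 shift.py '{"ax": [0,0,0,0,0],"ay": [0,0,0,0,0],"az": [0,0,0,0,0],"x": [-0.005,-0.01,-0.015,-0.02,-0.02],"y": [-0.05,-0.1,-0.15,-0.2,-0.25],"z": [0.02,0.04,0.06,0.08,0.08],"finger_gap": [0.065,0.065,0.065,0.065,0.065]}'|head -1;python3 shift.py '{"ax": [0,0,0,0],"ay": [0,0,0,0],"az": [0,0,0,0],"x": [0,0,0,0],"y": [-0.04,-0.04,-0.04,-0.04],"z": [0,0,0,0],"finger_gap": [0.065,0.065,0.065,0.065]}';python3 -c "
from h import *
go([.559,-.098,.0605],np.pi/2)
p,d=r.get_image('wrist');cv2.imwrite('pics/w4.png',p)"
```

```text
clock: 14.05
clock: 14.45
ee_pos: [0.5589, -0.0829, 0.1187]
eef_rot: [0.004, -3.141, -0.002]
contact_force: [-1.5, 0.2, -0.5]
width: 0.0648
gripper_force: 0.0
rot [ 0.001 -0.001  0.003] shift [-0.0001 -0.0152  0.0582] dist 0.06 t 14.45
```

View pics/w4.png

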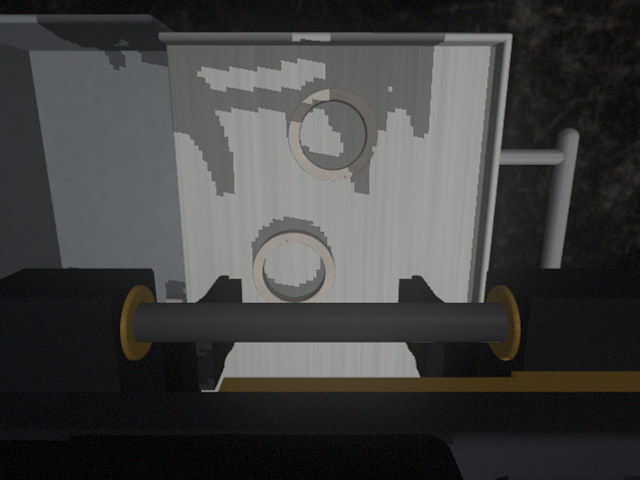

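Wrist view: ring_a is at (293,267) and ring_b at (333,134). Casting rays to cross-check.

```bash
python3 -c "
from h import *
print(ray('wrist',[(293,267),(333,134)],.066))
go([.559,-.098,.0605],np.pi/2)"
```

```text
[[ 0.56164595 -0.09717148  0.066     ]
 [ 0.49179095 -0.07617253  0.066     ]]
rot [ 0.001 -0.     0.003] shift [-0.     -0.0155  0.0582] dist 0.06 t 14.5
```

```bash
python3 shift.py '{"ax": [0,0,0,0,0],"ay": [0,0,0,0,0],"az": [0,0,0,0,0],"x": [-0.001,-0.001,-0.001,-0.001,-0.001],"y": [-0.015,-0.015,-0.015,-0.015,-0.015],"z": [0.0,0.03,0.05,0.058,0.058],"finger_gap": [0.065,0.065,0.065,0.065,0.065]}';python3 shift.py '{"ax": [0,0,0,0],"ay": [0,0,0,0],"az": [0,0,0,0],"x": [0,0,0,0],"y": [0,0,0,0],"z": [0,0,0,0],"finger_gap": [0.03,0.03,0.03,0.03]}' 20
```

```text
clock: 15.0
ee_pos: [0.5596, -0.0984, 0.0603]
eef_rot: [0.004, -3.14, -0.001]
contact_force: [0.1, 0.5, -0.2]
width: 0.0656
gripper_force: 0.0
clock: 15.4
ee_pos: [0.5604, -0.0998, 0.0618]
eef_rot: [-0.0, 3.14, 0.001]
contact_force: [-1.0, 0.4, 2.8]
width: 0.043
gripper_force: 20.0
```

```bash
python3 shift.py '{"ax": [0,0,0,0,0],"ay": [0,0,0,0,0],"az": [0,0,0,0,0],"x": [0,0,0,0,0],"y": [0,0.02,0.07,0.12,0.17],"z": [-0.03,-0.07,-0.1,-0.1,-0.1],"finger_gap": [0.03,0.03,0.03,0.03,0.03]}'|tail -2;python3 shift.py '{"ax": [0,0,0,0,0],"ay": [0,0,0,0,0],"az": [0,0,0,0,0],"x": [0,0,0,0,0],"y": [0.05,0.1,0.15,0.2,0.25],"z": [0,0,0,0,0],"finger_gap": [0.03,0.03,0.03,0.03,0.03]}';python3 -c "
from h import *
go([.55,.357,.022],np.pi/2)"
```

```text
width: 0.0429
gripper_force: 20.0
clock: 16.4
ee_pos: [0.5596, 0.3146, 0.1613]
eef_rot: [-0.0, 3.141, 0.001]
contact_force: [0.5, 0.4, -0.2]
width: 0.0428
gripper_force: 20.0
rot [0.    0.001 0.   ] shift [0.0096 0.0423 0.1393] dist 0.146 t 16.4
```

```bash
python3 shift.py '{"ax": [0,0,0,0,0],"ay": [0,0,0,0,0],"az": [0,0,0,0,0],"x": [0.01,0.01,0.01,0.01,0.01],"y": [0.042,0.042,0.042,0.042,0.042],"z": [0,0.04,0.08,0.12,0.138],"finger_gap": [0.03,0.03,0.03,0.03,0.03]}';python3 shift.py '{"ax": [0,0,0,0,0],"ay": [0,0,0,0,0],"az": [0,0,0,0,0],"x": [0,0,0,0,0],"y": [0,0,0,0,0],"z": [0,0,0,-0.03,-0.08],"finger_gap": [0.03,0.055,0.055,0.055,0.06]}'; python3 shift.py '{"ax": [0,0,0,0,0],"ay": [0,0,0,0,0],"az": [0,0,0,0,0],"x": [0.0,0.03,0.05,0.06,0.06],"y": [0,-0.05,-0.1,-0.15,-0.2],"z": [-0.05,-0.05,-0.05,-0.05,-0.05],"finger_gap": [0.065,0.065,0.065,0.065,0.065]}';python3 -c "
from h import *
p,d=r.get_image('top');cv2.imwrite('pics/t5.png',p)
cv2.imwrite('pics/t5x.png',cv2.resize(p[150:340,100:440],None,fx=2.3,fy=2.3))
go([.49,-.077,.12],np.pi/2)"
```

```text
clock: 16.9
ee_pos: [0.5472, 0.3532, 0.0186]
eef_rot: [0.001, -3.137, 0.006]
contact_force: [-0.3, -1.1, -0.9]
width: 0.0429
gripper_force: 20.0
clock: 17.4
ee_pos: [0.5482, 0.3537, 0.1022]
eef_rot: [0.0, -3.138, 0.004]
contact_force: [-0.1, -0.6, 0.0]
width: 0.0569
gripper_force: 0.0
clock: 17.9
ee_pos: [0.4899, 0.1666, 0.1553]
eef_rot: [-0.003, 3.138, 0.005]
contact_force: [0.7, -0.3, 0.0]
width: 0.0651
gripper_force: 0.0
rot [-0.003  0.002 -0.009] shift [-0.0012 -0.2324  0.0359] dist 0.235 t 17.95
```

View pics/t5x.png

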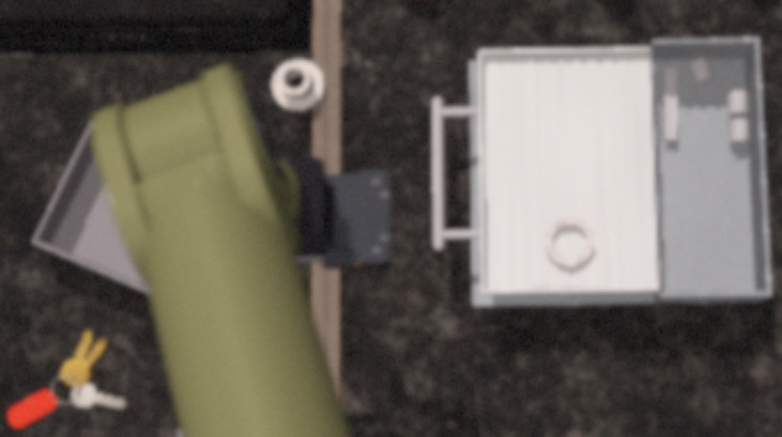

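Ring_a has left the board, and ring_b is still in place at (570,246) in the crop. Fetching ring_b.

```bash
python3 shift.py '{"ax": [0,0,0,0,0],"ay": [0,0,0,0,0],"az": [-0.009,-0.009,-0.009,-0.009,-0.009],"x": [-0.001,-0.001,-0.001,-0.001,-0.001],"y": [-0.05,-0.1,-0.15,-0.2,-0.2324],"z": [0,0.01,0.02,0.03,0.036],"finger_gap": [0.065,0.065,0.065,0.065,0.065]}'|head -1;python3 shift.py '{"ax": [0,0],"ay": [0,0],"az": [0,0],"x": [0,0],"y": [0,0],"z": [0,0],"finger_gap": [0.065,0.065]}';python3 -c "
from h import *
go([.49,-.077,.0605],np.pi/2)"
```

```text
clock: 18.45
clock: 18.65
ee_pos: [0.4924, -0.0656, 0.1184]
eef_rot: [-0.01, 3.139, 0.002]
contact_force: [0.2, 0.8, -0.9]
width: 0.0653
gripper_force: 0.0
rot [0.001 0.003 0.007] shift [ 0.0026 -0.0115  0.0579] dist 0.059 t 18.65
```

```bash
python3 shift.py '{"ax": [0,0,0,0,0],"ay": [0,0,0,0,0],"az": [0.007,0.007,0.007,0.007,0.007],"x": [0.0025,0.0025,0.0025,0.0025,0.0025],"y": [-0.0115,-0.0115,-0.0115,-0.0115,-0.0115],"z": [0.0,0.03,0.05,0.058,0.058],"finger_gap": [0.065,0.065,0.065,0.065,0.065]}';python3 shift.py '{"ax": [0,0,0,0],"ay": [0,0,0,0],"az": [0,0,0,0],"x": [0,0,0,0],"y": [0,0,0,0],"z": [0,0,0,0],"finger_gap": [0.03,0.03,0.03,0.03]}' 20; python3 shift.py '{"ax": [0,0,0,0,0],"ay": [0,0,0,0,0],"az": [0,0,0,0,0],"x": [0,0,0,0,0],"y": [0,0.02,0.07,0.12,0.17],"z": [-0.03,-0.07,-0.1,-0.1,-0.1],"finger_gap": [0.03,0.03,0.03,0.03,0.03]}'|tail -2
```

```text
clock: 19.15
ee_pos: [0.4893, -0.076, 0.0594]
eef_rot: [0.006, -3.141, -0.0]
contact_force: [0.1, -1.2, -0.9]
width: 0.0651
gripper_force: 0.0
clock: 19.55
ee_pos: [0.4893, -0.0764, 0.0593]
eef_rot: [-0.004, 3.141, 0.0]
contact_force: [-0.3, 1.0, 1.7]
width: 0.0434
gripper_force: 20.0
width: 0.0432
gripper_force: 20.0
```

```bash
python3 shift.py '{"ax": [0,0,0,0,0],"ay": [0,0,0,0,0],"az": [0,0,0,0,0],"x": [0,-0.01,-0.02,-0.03,-0.03],"y": [0.05,0.1,0.15,0.2,0.25],"z": [0,0,0,0,0],"finger_gap": [0.03,0.03,0.03,0.03,0.03]}'|tail -1;python3 -c "
from h import *
go([.525,.357,.03],np.pi/2)"
```

```text
gripper_force: 20.0
rot [-0.     0.001  0.001] shift [-0.0059  0.0224  0.1287] dist 0.131 t 20.55
```

```bash
python3 shift.py '{"ax": [0,0,0,0,0],"ay": [0,0,0,0,0],"az": [0,0,0,0,0],"x": [-0.006,-0.006,-0.006,-0.006,-0.006],"y": [0.022,0.022,0.022,0.022,0.022],"z": [0,0.04,0.08,0.12,0.128],"finger_gap": [0.03,0.03,0.03,0.03,0.03]}';python3 shift.py '{"ax": [0,0,0,0,0],"ay": [0,0,0,0,0],"az": [0,0,0,0,0],"x": [0,0,0,0,0],"y": [0,0,0,0,0],"z": [0,0,0,-0.03,-0.08],"finger_gap": [0.03,0.055,0.055,0.055,0.055]}'; python3 shift.py '{"ax": [0,0,0,0,0],"ay": [0,0,0,0,0],"az": [0,0,0,0,0],"x": [0,0.02,0.03,0.03,0.03],"y": [0,-0.05,-0.1,-0.15,-0.2],"z": [-0.05,-0.1,-0.12,-0.12,-0.12],"finger_gap": [0.06,0.06,0.06,0.06,0.06]}';python3 shift.py '{"ax": [0,0,0,0,0],"ay": [0,0,0,0,0],"az": [0,0,0,0,0],"x": [0,0,0,0,0],"y": [-0.05,-0.1,-0.15,-0.15,-0.15],"z": [0,0,0,0,0],"finger_gap": [0.06,0.06,0.06,0.06,0.06]}';python3 -c "
from h import *
p,d=r.get_image('top');cv2.imwrite('pics/t6.png',p)
cv2.imwrite('pics/t6x.png',cv2.resize(p[150:340,100:440],None,fx=2.3,fy=2.3))"
```

```text
clock: 21.05
ee_pos: [0.5204, 0.3529, 0.0255]
eef_rot: [0.004, -3.134, 0.01]
contact_force: [-0.4, -0.2, -0.7]
width: 0.0437
gripper_force: 20.0
clock: 21.55
ee_pos: [0.5225, 0.3542, 0.1103]
eef_rot: [0.003, -3.138, 0.004]
contact_force: [1.2, 0.5, 0.2]
width: 0.0545
gripper_force: 0.0
clock: 22.05
ee_pos: [0.4959, 0.1784, 0.2338]
eef_rot: [-0.005, 3.135, 0.007]
contact_force: [0.7, -0.5, 0.3]
width: 0.06
gripper_force: 0.0
clock: 22.55
ee_pos: [0.4961, 0.0281, 0.2316]
eef_rot: [0.002, 3.138, 0.004]
contact_force: [0.6, 0.9, -1.1]
width: 0.0601
gripper_force: 0.0
```

View pics/t6x.png

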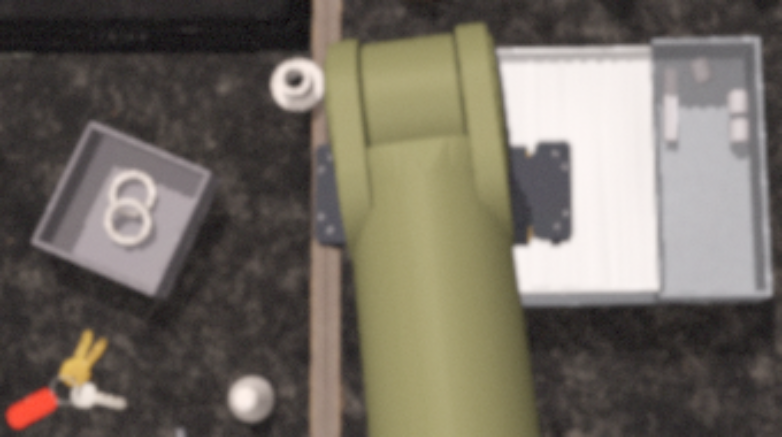

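Both rings are in the bin at (132,195) and (128,222). The strip and the three rollers are in the tray, and the bystanders are where they were.

```bash
python3 -c "
from plant import r
print(r.job_done())"
```

```text
the job is handed in; nothing more can be done
None
```

The job is done and handed in at about 22.6 s: strip and three rollers are in the catch tray (they went at about 0.35 rad), the board is back on its rest, both rings are in the grey bin, and the cone, bush and gear were not touched.

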